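Feel the hand mirror off a crooked hook and stand it in the lipstick stand

ROBOT

A 6-joint arm with a two-finger parallel gripper is mounted at the origin on the work surface. World frame = base frame: x ahead of the robot, y to its left, z up, the work surface at z = 0. Lengths are in m, angles in rad, forces in N, time in s.
With the tool pointing down it reaches from about 0.4 to 0.825 m from the base axis. Payload 7 kg.
Tool frame: the origin (TCP) lies on the mounting face of the last link; the fingertips stand 173 mm ahead of it and the grasp point (between the pads) lies 155 mm ahead of it (r.tcp_to_grasp is the distance from the TCP to the grasp point, in m); x points along the fingers, z is the direction in which the jaws open and shut, and the axes are right-handed (so a half turn about x gives the same grasp; the last joint's range is limited). The gripper opens to 85 mm and grips with 20 to 120 N. Pads are 22 mm wide; open, the fingers measure 114 mm over their backs; the gripper's body (76 mm by 85 mm) begins 54 mm behind the grasp point. The pads swing forward as they close: fully open they stand 13 mm farther back than shut.
Start: joints at [-0.901, 0.359, 0.012, 0, -1.224, -0.288], TCP at [0.251, -0.626, 0.405] pointing down, gripper open.
Joint ranges: [-3.07, 3.07], [-1.43, 2.12], [-1.02, 1.25], [-3.03, 1.67], [-3.05, -0], [-3.03, 3.03]. Speed limits (rad/s): [2.39, 2.39, 3.01, 3.14, 3.14, 3.14].

INTERFACE

Orientations are given as a unit quaternion [w, x, y, z].
In Python, from cell import r gives the robot as it stands. The module is installed in compiled form; this text tells all that it offers.
- The arm moves only by the shell command python3 -m jog 'ROWS' [FORCE]. ROWS is a JSON object of lists of equal length, an entry for each row: "translation": the shift along the world's x, y, z in cm, a list of three; "twist": the turn, a rotation vector about the world's x, y, z in degrees, a list of three; "jaw": the finger opening in cm, from 0 to 8.54. A call has 1 to 8 rows; each row shifts and turns the pose as measured when the row begins; what a row does not reach is not made up. A row lasts 1/8 s, in which the tool goes at most 62.5 mm and 10.7 degrees, less where a joint would pass 70% of its speed; a pose out of reach is approached as far as the arm can. A call is refused whole if a number of a shift passes 6.25 or a number of a turn 10.7, either way. A call with a gripper value outside its range is refused whole. The fingers move at their own pace and stop on an object; FORCE is the grip in N (left out, the last holds). Time passes only in rows, so rows that do not move let the fingers close. It gives the time, the measured TCP pose, the force and the opening at its end, in the units of the state.
- r.get_state(): the state, without advancing time (a new reading comes with each control period).
- r.grab_frame(name): name is "scene" or "top" or "wrist"; returns the picture (400x640x3 uint8, red, green, blue); there is no depth.
- r.camera_params(name): a dict with "intrinsics" (3x3 intrinsics, pixels), "position" and "attitude" of the camera in the world; the wrist camera has in their place "T_tool_cam" (4x4, takes a point from camera to tool coordinates, whose origin is the TCP and whose axes are the tool frame's). Camera axes: x right, y up, looking along -z (the intrinsics and any distortion apply to the point x, -y, -z); pixel columns grow to the right and rows downward; lengths in m; the calibration is good to about 2 mm. A picture is of the moment at which its call begins: read the wrist's pose just before it. camera_params takes no time and is no camera call.
- r.finish_job(): hands the job in, once; it reports no verdict.
Trained networks look in the newest picture that a camera, given by its name, has taken for a name from the list of things; names that differ only in an ending like _2 or _b are one class to them, and where a whole thing is asked for, a point or a joint stands for the part that bears it (a point fixed in the world has none). Each returns a list of dicts, best first, with "score" (0 to 1); they miss things now and then, are a little off and sometimes report something else, mostly with a low value. They report only what shows in the picture. A call takes as long as a camera call. They do not tell look-alikes from the thing itself.
- r.find_in(camera, label): "position" ([row, column] in pixels, amid what is visible of it).
- r.masks_of(camera, label): "pixels" (400x640 bool, what is visible of it) and "position" ([row, column] in pixels, amid what is visible of it).
The state is a dict: "time": time; "qpos": joint angles; "qvel": joint speeds; "effort": joint torques, N m; "eef_pos": TCP position; "orientation": TCP orientation; "ft_force": force on the tool from outside, world axes, zero at the start; "wrist_torque": the same for the moment, N m; "finger_gap": opening from 0.0 (shut) to 1.0 (fully open).
Only numpy, scipy, OpenCV 4.12 (cv2) and the standard library are available. Lean on these libraries where they do the work, as an engineer would, in place of code of your own. Each camera call takes 0.05 s, during which the arm holds its last target. There are 200 camera calls.

TASK

Take the wooden hand mirror off the steel stick-on hook on the side of the drawer chest and stand it, handle up, right down in the long trough at the back of the clear acrylic lipstick stand, then let go. The hook has slipped round crooked on its pad of tape, which is all that holds it, so lift the mirror up past the hook's tip and feel your way off it without ever tugging, and lower the mirror into the brittle acrylic gently. Leave the other things on the vanity where they are.

Things in the scene. Friction and masses are not known exactly. Their poses are not given: they have to be found in the camera images.
- chest: White three-drawer cosmetics chest, fixed, 200 mm deep (its x) x 160 mm wide (its y) x 232 mm high; wooden drawer fronts face its -x. Origin: centre of its underside, z up. A steel stick-on hook (28 mm square pad, 5 mm thick) is taped to its -y side face. The tape tears at 12 N: no push or pull on the chest or hook, by mirror or robot, may reach that.
- hang_point (a point): Point on the middle line of the hook's shank, a straight level round wire of 6 mm diameter that sticks out along chest -y. It lies 25 mm out from the chest's side face, 212 mm above the table; axes as the chest's. The hand mirror hangs here at the start (within 2 mm along the shank).
- hook_end (a point): Outer end of the shank's middle line, 22 mm past hang_point along chest -y, axes as the chest's. Here the 6 mm wire turns up into a leg whose tip is 42 mm along it. The hook sits crooked, turned about the shank: seen along the shank the leg leans from upright by up to 0.4 rad to chest +x or 0.5 rad to chest -x, each time differently. It is not measured: see or feel it. The hook does not give.
- handmirror: Flat wooden hand mirror, 140 to 260 g, hanging handle up. Origin: centre of its lower edge; z up the handle, x across its width, y through its thickness (glass on -y); its axes agree with the chest's at the start. Head 90 mm wide x 10 mm thick, z 0 to 100 mm. Handle 30 mm wide x 9 mm thick, z 100 to 205 mm.
- slot_top (a point): Middle of the upper end (z = 187 mm) of the closed hanging slot that goes through the hand mirror's handle along its y: 10 mm wide in x, mirror z 136 to 187 mm. At the start this end rests on the shank. Lifted 39 mm from there it is at the height of an upright tip.
- slot_bottom (a point): Middle of the lower end (z = 136 mm) of that slot. It meets the shank's underside when the mirror is lifted 45 mm from the start. To come off along chest -y the leg must pass through the slot, so the mirror must be rolled about the shank to lean as the leg does, within about 0.05 rad when the slot is centred on the shank.
- lipstick_stand: Clear acrylic lipstick stand, fixed, 90 mm (x) x 114 mm (y), origin at the centre of its underside, z up. Front part (-x): eight square cells 34 mm high with five lipsticks that reach 81 mm. Rear part (+x): one long trough. Brittle: no contact with it may reach 20 N.
- trough (a point): Centre of the trough's floor, 6 mm above the table, 30 mm towards +x from the stand's origin, axes as the stand's. The trough is 17 mm wide along stand x, 106 mm long along stand y, with 4 mm walls up to 60 mm above the table, open on top. The mirror's head fits in edge-first with its width along stand y, either way round.
- pump_dispenser: Bystander: empty white plastic lever pump dispenser, 62 mm diameter, 166 mm high; origin under its centre.
- pencil_mug: Bystander: black ceramic mug, 80 mm diameter, 95 mm high, pencils to 175 mm; origin under its centre.
- round_tin: Bystander: round aluminium tin, 70 mm diameter, 27 mm high; origin under its centre.
- eyelash_curler: Bystander: steel eyelash curler lying flat, 110 mm x 70 mm, 14 mm high; origin under its pivot.
Things that resemble listed ones, but are neither listed nor needed, are in the scene too. Of the things that look like the handmirror, the larger one is meant.

How it is judged:
By the outcome, as a careful person would: the job done as asked, in the order asked, and still so for the second after the job is handed in, with the robot touching nothing.
It also fails if it takes over 72 s, if anything falls off the work surface, if the arm or the gripper's body presses on something with over 40 N, if the wrist force passes 120 N, or if a joint passes its speed limit or range.

## Working session

There is one attempt and no reset: what is moved stays moved. The work goes in short steps, Python scripts to look and compute and a shell command to move; the robot and the scene stay as the last step left them, time stands still between calls to the robot, and variables do not carry over. Pictures are saved under pics/ and viewed, about 8 in all and at most 12, crops included, and the job is handed in when it is done.

```bash
mkdir -p pics
python3 - <<'E'
from cell import r
import cv2,numpy as np
s=r.get_state(); print({k:np.round(v,3).tolist() for k,v in s.items()})
a=r.grab_frame("scene");b=r.grab_frame("top")
cv2.imwrite("pics/scene.png",a[:,:,::-1]);cv2.imwrite("pics/top.png",b[:,:,::-1])
for c in("scene","top"):
    p=r.camera_params(c);print(c,{k:np.round(v,4).tolist() for k,v in p.items()})
    for l in("chest","handmirror","lipstick_stand","pump_dispenser","pencil_mug","round_tin","eyelash_curler"):
        print(c,l,[(np.round(d["position"]).tolist(),round(d["score"],2)) for d in r.find_in(c,l)])
print({k:np.round(v,4).tolist() for k,v in r.camera_params("wrist").items()})
E
```

```text
{'time': 0.0, 'qpos': [-0.901, 0.359, 0.011, -0.0, -1.224, -0.288], 'qvel': [0.001, 0.0, 0.0, 0.0, 0.001, 0.001], 'effort': [0.002, -58.334, 29.342, 6.937, -0.006, 0.0], 'eef_pos': [0.251, -0.626, 0.404], 'orientation': [0.396, -0.585, 0.396, 0.586], 'ft_force': [-0.3, -0.319, 0.658], 'wrist_torque': [-0.035, 0.028, 0.012], 'finger_gap': 1.001}
scene {'intrinsics': [[446.1918, 0.0, 313.4449], [0.0, 446.1918, 196.8044], [0.0, 0.0, 1.0]], 'position': [1.1561, -0.1266, 0.9894], 'attitude': [0.7028, 0.2193, 0.2037, 0.6454]}
scene chest [([149.0, 430.0], 0.8)]
scene handmirror [([225.0, 377.0], 0.94), ([161.0, 388.0], 0.93)]
scene lipstick_stand [([201.0, 246.0], 0.84), ([148.0, 427.0], 0.57), ([254.0, 172.0], 0.57)]
scene pump_dispenser [([198.0, 172.0], 0.6)]
scene pencil_mug [([254.0, 172.0], 0.65)]
scene round_tin [([177.0, 329.0], 0.85)]
scene eyelash_curler [([271.0, 384.0], 0.73)]
top {'intrinsics': [[391.0913, 0.0, 319.0791], [0.0, 391.0913, 204.2585], [0.0, 0.0, 1.0]], 'position': [0.4358, -0.0845, 1.057], 'attitude': [-0.696, -0.0456, 0.0553, 0.7144]}
top chest [([264.0, 178.0], 0.91)]
top handmirror [([260.0, 234.0], 0.83), ([195.0, 251.0], 0.6), ([239.0, 377.0], 0.2)]
top lipstick_stand [([240.0, 378.0], 0.66)]
top pump_dispenser [([237.0, 451.0], 0.94)]
top pencil_mug [([176.0, 438.0], 0.66), ([240.0, 378.0], 0.31)]
top round_tin [([266.0, 289.0], 0.91), ([162.0, 265.0], 0.46)]
top eyelash_curler [([166.0, 263.0], 0.6)]
{'intrinsics': [[331.4239, 0.0, 319.4682], [0.0, 331.4239, 190.956], [0.0, 0.0, 1.0]], 'T_tool_cam': [[0.0001, 0.2797, -0.9601, 0.0313], [0.0013, 0.9601, 0.2797, 0.0718], [1.0, -0.0012, -0.0003, -0.0004], [0.0, 0.0, 0.0, 1.0]]}
```

View pics/scene.png

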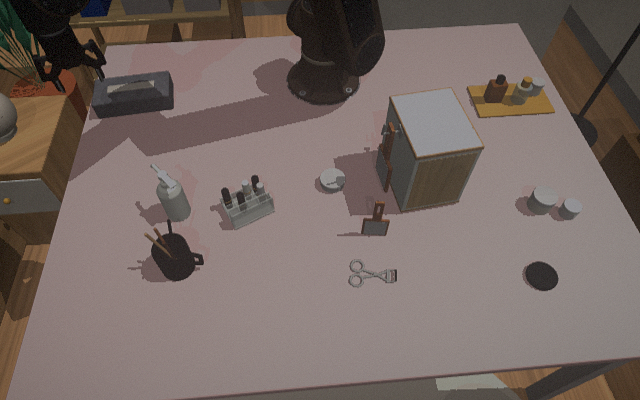

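View pics/top.png

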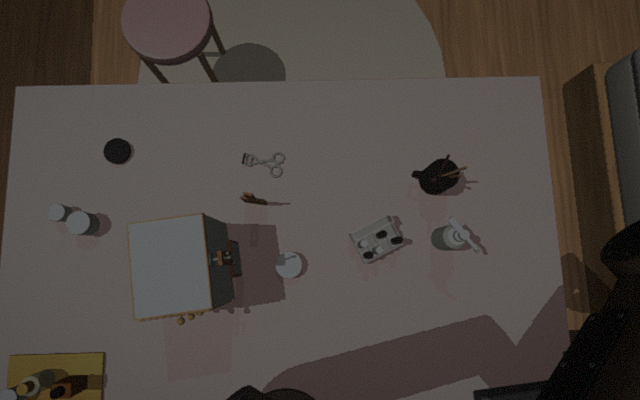

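The scene picture shows the chest at (149,430), with a mirror hanging on its side at (161,388) and a smaller one beside it at (225,377). The stand is at (201,246). In the top view the hanging mirror is at (260,234), the small one at (197,253), and the stand at (240,378). The candidate that fits is the one on the chest's hook, which is also the larger. I'll confirm it in an enlarged crop.

```bash
cat > h.py <<'E'
import numpy as np,cv2
from scipy.spatial.transform import Rotation as R
from cell import r
def rot(q): return R.from_quat([q[1],q[2],q[3],q[0]])
def cam(c,s=None):
    p=r.camera_params(c);K=np.array(p["intrinsics"])
    if "position" in p: return K,rot(p["attitude"]).as_matrix(),np.array(p["position"])
    s=s or r.get_state(); T=np.array(p["T_tool_cam"]);Rt=rot(s["orientation"]).as_matrix()
    return K,Rt@T[:3,:3],Rt@T[:3,3]+s["eef_pos"]
def ray(C,px):  # px=(row,col)
    K,Rm,o=C; d=np.array([(px[1]-K[0,2])/K[0,0],-(px[0]-K[1,2])/K[1,1],-1]);return o,Rm@d
def onz(C,px,z):
    o,d=ray(C,px);return o+d*(z-o[2])/d[2]
def proj(C,P):
    K,Rm,o=C;v=(np.atleast_2d(P)-o)@Rm;return np.c_[K[1,2]-K[1,1]*v[:,1]/-v[:,2],K[0,2]+K[0,0]*v[:,0]/-v[:,2]]
E
python3 - <<'E'
from h import *
a=cv2.imread("pics/scene.png");b=cv2.imread("pics/top.png")
def crop(i,r0,c0,w=100,h=75,f=4): return cv2.resize(i[r0:r0+h,c0:c0+w],None,fx=f,fy=f,interpolation=cv2.INTER_CUBIC)
o=np.vstack([np.hstack([crop(a,100,350,),crop(b,225,175)]),np.hstack([crop(a,165,200),crop(b,205,340)])])
o=np.clip(o.astype(float)*1.5,0,255).astype(np.uint8);cv2.imwrite("pics/c1.png",o)
for c in("top","scene"):
    r.grab_frame(c)
    for l,z in(("chest",.232),("lipstick_stand",.06),("handmirror",0)):
        for m in r.masks_of(c,l):
            M=m["pixels"].astype(np.uint8);cn=max(cv2.findContours(M,0,2)[0],key=cv2.contourArea)
            ap=cv2.approxPolyDP(cn,2.5,True)[:,0,::-1]
            print(c,l,round(m["score"],2),M.sum(),ap.tolist())
E
```

```text
top chest 0.91 9630 [[223, 224], [214, 196], [225, 127], [320, 135], [316, 177], [324, 182], [315, 185], [318, 192], [313, 195], [309, 215], [299, 233], [283, 234], [267, 228], [266, 220], [260, 216], [251, 216], [249, 227]]
top lipstick_stand 0.65 1569 [[214, 390], [233, 349], [263, 365], [244, 402]]
top handmirror 0.55 463 [[241, 229], [250, 228], [257, 234], [260, 225], [253, 225], [252, 219], [260, 218], [265, 222], [264, 229], [275, 232], [274, 241], [246, 238]]
top handmirror 0.54 154 [[196, 244], [201, 246], [204, 265], [200, 264], [194, 251]]
scene chest 0.66 9060 [[88, 450], [97, 391], [134, 382], [141, 383], [122, 389], [128, 395], [182, 389], [210, 401], [201, 458], [147, 483]]
scene lipstick_stand 0.86 1810 [[175, 256], [175, 252], [181, 250], [180, 243], [191, 234], [189, 222], [203, 221], [228, 235], [211, 273], [198, 272]]
scene handmirror 0.83 760 [[123, 391], [123, 388], [140, 385], [148, 377], [168, 376], [191, 385], [175, 392], [154, 389], [129, 394]]
scene handmirror 0.72 439 [[221, 388], [213, 375], [219, 364], [231, 362], [233, 384]]
```

View pics/c1.png

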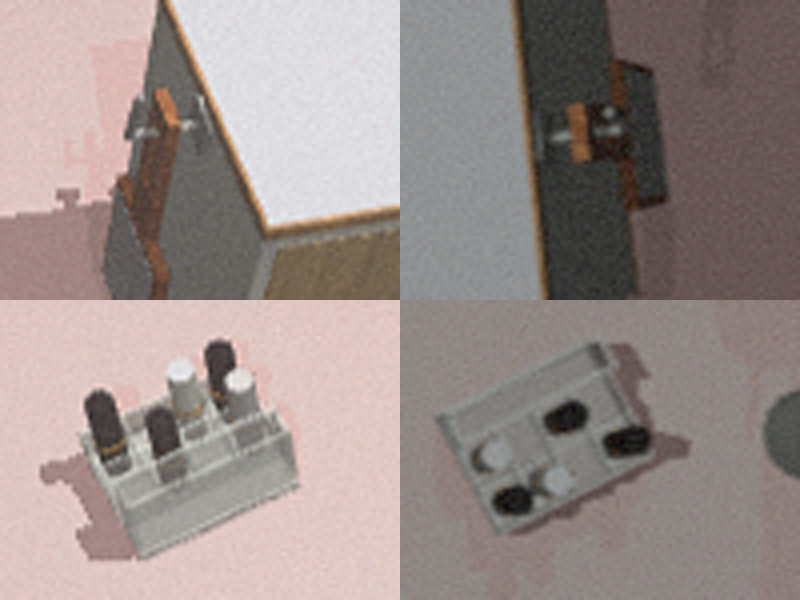

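The crops confirm that the larger mirror hangs through its slot on the hook at crop-2 pixel ~(138,600), and that the hook's leg is outboard. The trough is the stand's far (+x) strip, between top pixels (216,390) and (234,349). Next I fit the poses.

Run:
```python
from h import *
C=cam("top");S=cam("scene")
c=np.array([onz(C,p,.232) for p in((214,204),(222,128),(319.5,134.5),(309.5,212))]);print(c.round(4))
print("len",np.linalg.norm(np.roll(c,-1,0)-c,axis=1).round(3),"ctr",c.mean(0).round(4))
s=np.array([onz(S,p,.232) for p in((92,447),(97,391),(154,408),(147,483))]);print(s.round(4),np.linalg.norm(np.roll(s,-1,0)-s,axis=1).round(3),s.mean(0).round(4))
for q in(c,s):
    for i in range(4):
        d=q[(i+1)%4]-q[i];print(round(np.degrees(np.arctan2(d[1],d[0])),1),end=" ")
print()
t=np.array([onz(C,p,.06) for p in((216,390),(234,349.5))]);print(t.round(4),np.linalg.norm(t[0]-t[1]),np.degrees(np.arctan2(*(t[1]-t[0])[1::-1])))
# scene: trough rear-top edge corners crop3 (143,495?) 
for p in((214,273),(203.5,270),(219,230.5)): print(p,onz(S,p,.06).round(4))
for p in((266,289),): print("tin",onz(C,p,.027))
print("pump",onz(C,(237,451),.12),"small mirror",onz(C,(201,256),.05),"curler",onz(C,(164,265),0),"mug",onz(C,(176,438),.095))
```

```text
[[0.5396 0.1466 0.232 ]
 [0.5267 0.3058 0.232 ]
 [0.3271 0.2842 0.232 ]
 [0.3424 0.1274 0.232 ]]
len [0.16  0.201 0.158 0.198] ctr [0.4339 0.216  0.232 ]
[[0.3451 0.2702 0.232 ]
 [0.3506 0.1293 0.232 ]
 [0.5337 0.1335 0.232 ]
 [0.5281 0.3048 0.232 ]] [0.141 0.183 0.171 0.186] [0.4394 0.2094 0.232 ]
94.6 -173.8 -84.4 5.6 -87.8 1.3 91.9 -169.3 
[[ 0.5439 -0.2815  0.06  ]
 [ 0.5004 -0.1756  0.06  ]] 0.11449938552750588 112.31787395792514
(214, 273) [ 0.5544 -0.1793  0.06  ]
(203.5, 270) [ 0.5224 -0.1858  0.06  ]
(219, 230.5) [ 0.5599 -0.2837  0.06  ]
tin [ 0.42360559 -0.01809723  0.027     ]
pump [ 0.48296079 -0.41377765  0.12      ] small mirror [0.59312533 0.06344085 0.05      ] curler [0.70390693 0.04551986 0.        ] mug [ 0.63833646 -0.40121513  0.095     ]
```

Run:
```python
from h import *
C=cam("top");S=cam("scene")
s=r.get_state();print(rot(s["orientation"]).as_matrix().round(3))
y=np.radians(5.5);ex=np.array([np.cos(y),np.sin(y),0]);ey=np.array([-np.sin(y),np.cos(y),0]);c=np.array([.434,.216,0])
for P in(onz(C,(258,219.5),.233),onz(S,(123.5,390),.233)): print("handle top",P.round(4),"chest",((P-c)@ex).round(4),((P-c)@ey).round(4))
G=np.c_[[0,0,-1],-ey,-ex]
print("goal twist deg",np.degrees((R.from_matrix(G)*rot(s["orientation"]).inv()).as_rotvec()))
```

```text
[[-0.    -0.928 -0.373]
 [-0.    -0.373  0.928]
 [-1.     0.    -0.   ]]
handle top [0.4464 0.1128 0.233 ] chest 0.0025 -0.1039
handle top [0.4394 0.1104 0.233 ] chest -0.0047 -0.1057
goal twist deg [ 1.73227896e-03 -2.29043278e-04  7.36222935e+01]
```

```bash
python3 -m jog '{"translation":[[1.6,4.8,0.4],[1.6,4.8,0.4],[1.6,4.8,0.4],[1.6,4.8,0.4],[1.6,4.8,0.4],[1.6,4.8,0.4],[1.6,4.8,0.4],[1.6,4.8,0.4]],"twist":[[0,0,9.2],[0,0,9.2],[0,0,9.2],[0,0,9.2],[0,0,9.2],[0,0,9.2],[0,0,9.2],[0,0,9.2]],"jaw":[8.54,8.54,8.54,8.54,8.54,8.54,8.54,8.54]}'; python3 -m jog '{"translation":[[1.6,4.8,0.4],[1.6,4.8,0.4],[1.6,4.8,0.4],[1.6,4.5,0]],"twist":[[9,0.9,0],[9,0.9,0],[9,0.9,0],[8,0.8,0]],"jaw":[8.54,8.54,8.54,8.54]}'
python3 - <<'E'
from h import *
s=r.get_state();print(rot(s["orientation"]).as_matrix().round(3),s["eef_pos"],s["qpos"],s["time"])
E
```

```text
time: 2.2
eef_pos: [0.3802, -0.2339, 0.4365]
orientation: [0.047, 0.706, 0.046, -0.705]
ft_force: [0.7, 0.1, 0.8]
finger_gap: 0.998
time: 2.7
eef_pos: [0.4444, -0.0361, 0.4516]
orientation: [0.171, -0.665, -0.266, 0.676]
ft_force: [0.4, -0.7, -1.3]
finger_gap: 0.999
[[-0.056  0.123 -0.991]
 [ 0.586 -0.8   -0.133]
 [-0.809 -0.588 -0.027]] [ 0.44437674 -0.03614046  0.45158064] [ 0.00441138  0.02665295 -0.13750421 -0.62809249 -1.49170616  0.21643854] 2.7
```

Run:
```python
from h import *
import json
s=r.get_state();a=r.grab_frame("wrist");C=cam("wrist",s)
json.dump({k:np.array(s[k]).tolist() for k in("eef_pos","orientation")},open("w1.json","w"))
cv2.imwrite("pics/w1.png",a[:,:,::-1])
p=proj(C,[[.443,.111,.212],[.441,.089,.212],[.441,.089,.254]]);print(p.round(0))
r0=int(np.clip(p[1,0]-110,0,200));c0=int(np.clip(p[1,1]-130,0,374));print(r0,c0)
cv2.imwrite("pics/w1c.png",cv2.resize(a[r0:r0+200,c0:c0+266,::-1],None,fx=3,fy=3,interpolation=cv2.INTER_CUBIC))
```

```text
[[161. 303.]
 [141. 309.]
 [187. 306.]]
30 178
```

View pics/w1c.png

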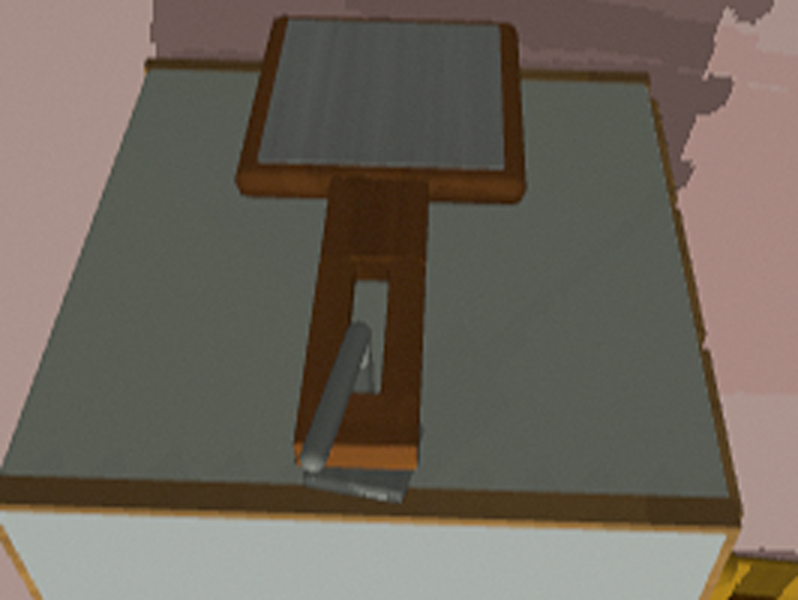

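The leg leans to image left (chest +x): its elbow is at crop (361,330) and its tip at (313,462). The slot is visible and the mirror hangs straight.

```bash
cat >> h.py <<'E'
def onplane(C,px,p0,n):
    o,d=ray(C,px);return o+d*((p0-o)@n)/(d@n)
E
python3 - <<'E'
from h import *
import json
s=json.load(open("w1.json"));C=cam("wrist",s)
f=lambda x,y:(30+(y+.5)/3-.5,178+(x+.5)/3-.5)
A,B=onz(C,f(0,490),.232),onz(C,f(738,510),.232);d=A-B;print("edge",A.round(4),B.round(4),np.degrees(np.arctan2(d[1],d[0])),np.linalg.norm(d[:2]))
for q in((2,507),(725,527),(0,478),(740,498)):print(onz(C,f(*q),.232).round(4))
L,Rr=onz(C,f(299,443),.233),onz(C,f(418,447),.233);print("handle top outer",L.round(4),Rr.round(4),np.linalg.norm(L-Rr))
L,Rr=onz(C,f(297,465),.233),onz(C,f(418,468),.233);print("handle top inner",L.round(4),Rr.round(4))
for yaw in(4.,5.5):
  y=np.radians(yaw);ex=np.array([np.cos(y),np.sin(y),0]);ey=np.array([-np.sin(y),np.cos(y),0])
  for h in(.111,.113):
    H=np.array([.443,h,.212]);E=H-.022*ey
    e=onplane(C,f(361,332),E,ey);t=onplane(C,f(313,461),E,ey);v=t-e
    print(yaw,h,"elbow",e.round(4),"tip",t.round(4),"len",np.linalg.norm(v).round(4),"lean",np.arctan2(v@ex,v[2]).round(3))
E
```

```text
edge [0.5361 0.1411 0.232 ] [0.3482 0.1174 0.232 ] 7.185728943210391 0.18941993974700408
[0.5371 0.1487 0.232 ]
[0.3487 0.1251 0.232 ]
[0.5351 0.1358 0.232 ]
[0.3496 0.1125 0.232 ]
handle top outer [0.4604 0.1081 0.233 ] [0.4323 0.1049 0.233 ] 0.028278305818316415
handle top inner [0.4606 0.1166 0.233 ] [0.4313 0.1128 0.233 ]
4.0 0.111 elbow [0.4485 0.0893 0.2127] tip [0.456  0.0899 0.2526] len 0.0405 lean 0.186
4.0 0.113 elbow [0.4485 0.0913 0.2106] tip [0.4561 0.0919 0.251 ] len 0.041 lean 0.186
5.5 0.111 elbow [0.4485 0.0894 0.2126] tip [0.456  0.0902 0.2523] len 0.0404 lean 0.187
5.5 0.113 elbow [0.4485 0.0914 0.2105] tip [0.4561 0.0922 0.2507] len 0.0409 lean 0.187
```

```bash
cat >> h.py <<'E'
yw=np.radians(6.5);ex=np.array([np.cos(yw),np.sin(yw),0]);ey=np.array([-np.sin(yw),np.cos(yw),0])
H=np.array([.446,.1107,.212])
def goal(lean=0,base=None):
    G=np.c_[[0,0,-1],-ey,-ex] if base is None else base
    return R.from_rotvec(ey*lean)*R.from_matrix(G)
def todo(P,G):
    s=r.get_state();print("shift cm",((np.array(P)-s["eef_pos"])*100).round(2),"twist deg",np.degrees((G*rot(s["orientation"]).inv()).as_rotvec()).round(2),"t",s["time"])
E
python3 -c "
from h import *
todo([.446,.1107,.376],goal())"
```

```text
shift cm [ 0.02 14.32 -7.48] twist deg [-36.49  -3.05  -1.58] t 2.75
```

```bash
python3 -m jog '{"translation":[[0,0,0],[0,0,0],[0,4,0],[0,4,0],[0,4,0],[0,2.3,0]],"twist":[[-9.2,-0.8,-0.4],[-9.2,-0.8,-0.4],[-9.2,-0.8,-0.4],[-9.2,-0.8,-0.4],[0,0,0],[0,0,0]],"jaw":[8.54,8.54,8.54,8.54,8.54,8.54]}'; python3 -c "
from h import *
todo([.446,.1107,.376],goal())
s=r.get_state();a=r.grab_frame('wrist');cv2.imwrite('pics/w2.png',a[60:,120:520,::-1]);C=cam('wrist',s)
print(proj(C,[[.446,.1107,.233],H-ey*.022+.042*np.array([.186,.02,.98])])-[60,120])"
```

```text
time: 3.5
eef_pos: [0.4464, 0.1135, 0.452]
orientation: [0.048, 0.71, 0.031, -0.702]
ft_force: [1.8, -0.5, -0.3]
finger_gap: 0.994
shift cm [-0.04 -0.28 -7.6 ] twist deg [1.38 0.77 0.13] t 3.5
[[162.32001023 203.30611325]
 [136.27417345 188.61113306]]
```

View pics/w2.png

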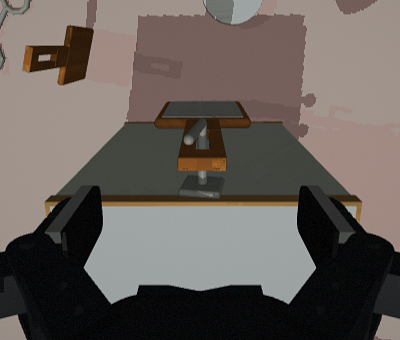

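The predictions match: the handle top appears at (163,202) against (162,203) predicted. I'll descend and close the jaws.

```bash
python3 -m jog '{"translation":[[0,-0.3,-2],[0,0,-2],[0,0,-2],[0,0,-1.6],[0,0,0]],"twist":[[1.4,0.8,0],[0,0,0],[0,0,0],[0,0,0],[0,0,0]],"jaw":[8.54,8.54,8.54,8.54,8.54]}'; python3 -c "
from h import *
todo([.446,.1107,.376],goal())"; python3 -m jog '{"translation":[[0,0,0],[0,0,0],[0,0,0],[0,0,0],[0,0,0],[0,0,0],[0,0,0],[0,0,0]],"twist":[[0,0,0],[0,0,0],[0,0,0],[0,0,0],[0,0,0],[0,0,0],[0,0,0],[0,0,0]],"jaw":[5,4,3.4,2.5,2.5,2.5,2.5,2.5]}' 40; python3 -c "
from h import *
todo([.446,.1107,.376],goal());print(r.get_state()['wrist_torque'])"
```

```text
time: 4.18
eef_pos: [0.4464, 0.1128, 0.375]
orientation: [0.04, 0.707, 0.041, -0.705]
ft_force: [0.7, -0.7, -0.3]
finger_gap: 0.999
shift cm [-0.04 -0.21  0.1 ] twist deg [-0.15  0.11 -0.06] t 4.175
time: 5.18
eef_pos: [0.447, 0.1129, 0.3773]
orientation: [0.039, 0.708, 0.042, -0.704]
ft_force: [1.0, -0.1, -0.7]
finger_gap: 0.342
shift cm [-0.1  -0.22 -0.13] twist deg [-0.25  0.3  -0.07] t 5.175
[-0.0741547  -0.07326773  0.02858588]
```

```bash
python3 -m jog '{"translation":[[0,0,0.2],[0,0,0.4],[0,0,0]],"twist":[[0,0,0],[0,0,0],[0,0,0]],"jaw":[2.5,2.5,2.5]}'; python3 -c "
from h import *
todo([.446,.1107,.382],goal());print(r.get_state()['wrist_torque'])"
```

```text
time: 5.55
eef_pos: [0.4467, 0.1128, 0.3832]
orientation: [0.039, 0.707, 0.042, -0.705]
ft_force: [-0.1, 0.1, -1.9]
finger_gap: 0.342
shift cm [-0.07 -0.21 -0.12] twist deg [-0.23  0.22 -0.06] t 5.55
[ 0.03368361 -0.00833147 -0.01348618]
```

```bash
python3 -m jog '{"translation":[[0.52,0.06,0],[0.53,0.06,-0.02],[0.53,0.06,-0.04],[0,0,0]],"twist":[[-0.2,1.8,0],[-0.2,1.8,0],[-0.2,1.8,0],[0,0,0]],"jaw":[2.5,2.5,2.5,2.5]}'; python3 -m jog '{"translation":[[0.53,0.06,-0.06],[0.52,0.06,-0.08],[0.52,0.06,-0.1],[0,0,0]],"twist":[[-0.2,1.8,0],[-0.2,1.8,0],[-0.2,1.7,0],[0,0,0]],"jaw":[2.5,2.5,2.5,2.5]}';python3 -c "
from h import *
ax=np.array([np.sin(.187)*ex[0],np.sin(.187)*ex[1],np.cos(.187)])
todo(np.array([.4467,.1128,.212])+.171*ax,goal(.187))
todo(np.array([.4467,.1128,.212])+.207*ax,goal(.187));print(r.get_state()['wrist_torque'])"
```

```text
time: 6.05
eef_pos: [0.4641, 0.115, 0.3822]
orientation: [-0.041, -0.67, -0.04, 0.74]
ft_force: [0.9, 0.5, -2.3]
finger_gap: 0.346
time: 6.55
eef_pos: [0.4812, 0.1169, 0.3793]
orientation: [-0.043, -0.633, -0.038, 0.772]
ft_force: [1.1, -0.0, -2.0]
finger_gap: 0.34
shift cm [-0.29 -0.05  0.07] twist deg [-0.16 -0.67 -0.01] t 6.55
shift cm [0.38 0.02 3.61] twist deg [-0.16 -0.67 -0.01] t 6.55
[ 0.02276219 -0.89528123  0.04583708]
```

```bash
python3 -m jog '{"translation":[[-0.3,-0.05,0.05],[0,0,0]],"twist":[[0,-0.6,0],[0,0,0]],"jaw":[2.5,2.5]}';python3 -c "
from h import *
ax=np.array([np.sin(.187)*ex[0],np.sin(.187)*ex[1],np.cos(.187)])
todo(np.array([.4467,.1128,.212])+.209*ax,goal(.187));print(r.get_state()['wrist_torque'])
s=r.get_state();a=r.grab_frame('wrist');cv2.imwrite('pics/w3.png',cv2.resize(a[120:290,220:420,::-1],None,fx=4,fy=4,interpolation=2)[:600])"
```

```text
time: 6.8
eef_pos: [0.4778, 0.1162, 0.3797]
orientation: [-0.043, -0.637, -0.037, 0.769]
ft_force: [-0.0, -0.7, -1.5]
finger_gap: 0.343
shift cm [0.75 0.1  3.77] twist deg [-0.15 -0.02  0.01] t 6.8
[ 0.11975331 -0.77592184 -0.00416565]
```

View pics/w3.png

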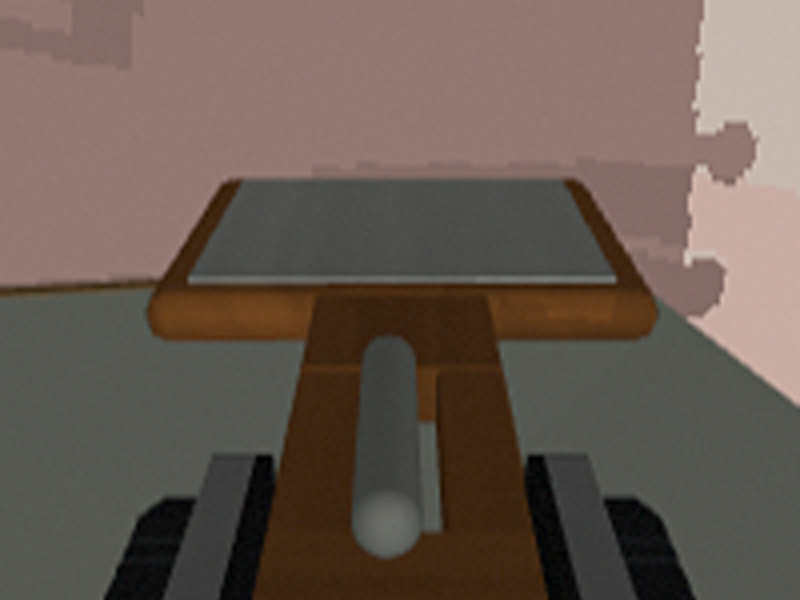

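Run:
```python
from h import *
s=r.get_state();C=cam("wrist",s);f=lambda x,y:(120+(y+.5)/4-.5,220+(x+.5)/4-.5)
Rt=rot(s["orientation"]).as_matrix();T=np.array(s["eef_pos"])
for hy in(.1107,.112,.1135):
    E=np.array([.446,hy,.212])-.022*ey
    e=onplane(C,f(389,360),E,ey);t=onplane(C,f(387,522),E,ey);v=t-e
    print(hy,"elbow tool",((e-T)@Rt*1e3).round(1),"tip",((t-T)@Rt*1e3).round(1),"len",np.linalg.norm(v).round(4),"lean",np.arctan2(v@ex,v[2]).round(3),"e",e.round(4))
# slot right edge in handle's outer face plane (through TCP grasp, offset 4.5)
for off in (.002,):
  p0=T+Rt[:,1]*(.0045+off)
  for q in((437,425),(441,530),(255,600),(547,600),(313,300),(488,300),(303,350),(498,350)): print(q,((onplane(C,f(*q),p0,Rt[:,1])-T)@Rt*1e3).round(1))
```

```text
0.1107 elbow tool [165.1  24.4  -0.5] tip [127.   24.3  -0.4] len 0.0382 lean 0.184 e [0.4506 0.0891 0.2173]
0.112 elbow tool [168.8  23.1  -0.5] tip [129.6  23.   -0.4] len 0.0392 lean 0.184 e [0.4498 0.0903 0.2137]
0.1135 elbow tool [173.   21.6  -0.6] tip [132.6  21.5  -0.4] len 0.0404 lean 0.184 e [0.4489 0.0917 0.2096]
(437, 425) [190.6   6.5   5.5]
(441, 530) [161.    6.5   5.1]
(255, 600) [146.1   6.5 -13.3]
(547, 600) [146.2   6.5  14.9]
(313, 300) [246.2   6.5 -14. ]
(488, 300) [246.3   6.5  15.6]
(303, 350) [220.2   6.5 -13.9]
(498, 350) [220.3   6.5  15.5]
```

The leg lean measured from this view is 0.184 rad, in agreement with the tool's 0.187. The leg is about 1 mm off the slot centre. I'll centre it and lift 37 mm along the leg.

```bash
python3 -m jog '{"translation":[[0.16,0.02,0.3],[0.16,0.02,0.6],[0.16,0.02,0.9],[0,0,0]],"twist":[[0,0,0],[0,0,0],[0,0,0],[0,0,0]],"jaw":[2.5,2.5,2.5,2.5]}';python3 -m jog '{"translation":[[0.16,0.02,0.9],[0.1,0.01,0.6],[0,0,0]],"twist":[[0,0,0],[0,0,0],[0,0,0]],"jaw":[2.5,2.5,2.5]}';python3 -c "
from h import *
ax=np.array([np.sin(.187)*ex[0],np.sin(.187)*ex[1],np.cos(.187)])
todo(np.array([.4467,.1128,.212])+.2073*ax+.001*ex,goal(.187));print(r.get_state()['wrist_torque'])"
```

```text
time: 7.35
eef_pos: [0.4829, 0.117, 0.4]
orientation: [-0.043, -0.638, -0.038, 0.768]
ft_force: [0.4, 0.1, -2.2]
finger_gap: 0.34
time: 7.72
eef_pos: [0.4857, 0.1173, 0.4162]
orientation: [-0.043, -0.638, -0.038, 0.768]
ft_force: [0.2, -0.9, -2.5]
finger_gap: 0.341
shift cm [ 0.03 -0.   -0.05] twist deg [-0.21  0.09 -0.03] t 7.725
[ 0.07203146 -0.74169656  0.00141428]
```

```bash
python3 -c "
from h import *
a=r.grab_frame('wrist');cv2.imwrite('pics/w4.png',cv2.resize(a[120:270,220:420,::-1],None,fx=4,fy=4,interpolation=2))"
```

```text
(no output)
```

View pics/w4.png

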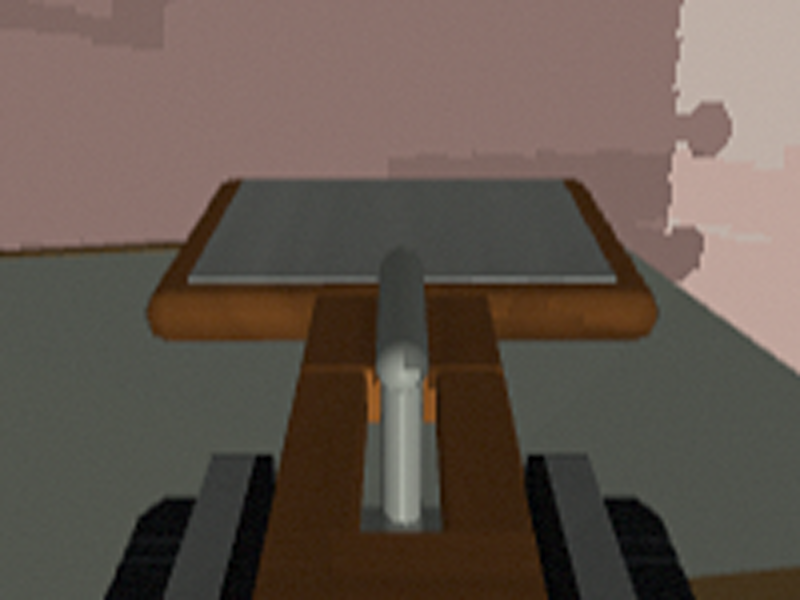

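The leg and shank sit centred in the slot (leg x≈402, slot 362–441). I'll slide out along chest −y in small steps, watching the force.

```bash
python3 -m jog '{"translation":[[0.05,-0.5,0],[0.05,-0.5,0],[0,0,0]],"twist":[[0,0,0],[0,0,0],[0,0,0]],"jaw":[2.5,2.5,2.5]}';python3 -m jog '{"translation":[[0.05,-0.4,0],[0.05,-0.4,0],[0,0,0]],"twist":[[0,0,0],[0,0,0],[0,0,0]],"jaw":[2.5,2.5,2.5]}'
```

```text
time: 8.15
eef_pos: [0.4864, 0.1064, 0.4153]
orientation: [-0.043, -0.637, -0.037, 0.769]
ft_force: [0.2, 0.1, -2.0]
finger_gap: 0.34
time: 8.52
eef_pos: [0.4875, 0.0977, 0.4151]
orientation: [-0.043, -0.637, -0.037, 0.769]
ft_force: [-0.2, 0.2, -3.1]
finger_gap: 0.343
```

```bash
python3 -m jog '{"translation":[[0.04,-0.3,0.07],[0.04,-0.3,0],[0,0,0]],"twist":[[0,0,0],[0,0,0],[0,0,0]],"jaw":[2.5,2.5,2.5]}';python3 -c "
from h import *
print(r.get_state()['wrist_torque'])
a=r.grab_frame('wrist');cv2.imwrite('pics/w5.png',cv2.resize(a[120:270,220:420,::-1],None,fx=4,fy=4,interpolation=2))"
```

```text
time: 8.9
eef_pos: [0.4883, 0.0913, 0.4159]
orientation: [-0.043, -0.637, -0.037, 0.769]
ft_force: [0.5, 1.3, -2.6]
finger_gap: 0.338
[ 0.1125613  -0.77861133  0.02459573]
```

View pics/w5.png

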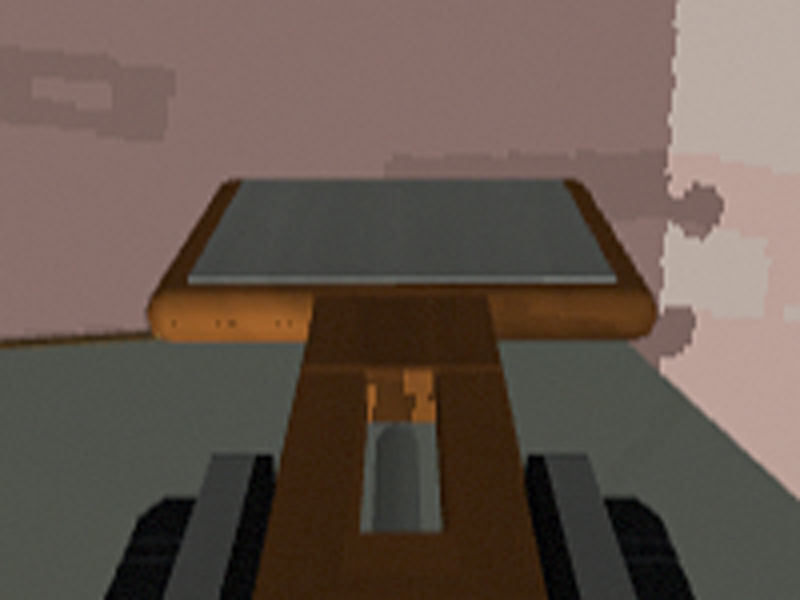

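The leg has passed through the slot and is now behind the mirror's face, with little force. I'll continue outward.

```bash
python3 -m jog '{"translation":[[0.05,-0.4,0.03],[0.05,-0.5,0],[0.1,-0.8,0],[0,0,0]],"twist":[[0,0,0],[0,0,0],[0,0,0],[0,0,0]],"jaw":[2.5,2.5,2.5,2.5]}';python3 -m jog '{"translation":[[0.1,-1.5,0],[0.2,-3,0],[0,-3,1],[0,-2,1],[0,0,0]],"twist":[[0,0,0],[0,0,0],[0,-5.4,0],[0.5,-5.4,0],[0,0,0]],"jaw":[2.5,2.5,2.5,2.5,2.5]}';python3 -c "
from h import *
t=np.array([[.5439,-.2815,.06],[.5004,-.1756,.06]]);d=(t[1]-t[0]);d/=np.linalg.norm(d);n=np.array([d[1],-d[0],0]);c=t.mean(0)-n*.0125;print('trough',c,np.degrees(np.arctan2(n[1],n[0])))
G=R.from_matrix(np.c_[[0,0,-1],-n,d])
todo([c[0],c[1],.42],G);G=R.from_matrix(np.c_[[0,0,-1],n,-d]);todo([c[0],c[1],.42],G);print(r.get_state()['ft_force'],r.get_state()['qpos'])"
```

```text
time: 9.45
eef_pos: [0.4904, 0.0732, 0.4163]
orientation: [-0.043, -0.637, -0.037, 0.769]
ft_force: [-0.6, 0.8, -3.1]
finger_gap: 0.34
time: 10.07
eef_pos: [0.4933, -0.0267, 0.4363]
orientation: [0.044, 0.708, 0.036, -0.704]
ft_force: [-0.2, 0.4, -2.5]
finger_gap: 0.339
trough [ 0.51058746 -0.23329949  0.06      ] 22.33113639271328
shift cm [  1.73 -20.66  -1.63] twist deg [  0.77  -0.11 -74.13] t 10.075
shift cm [  1.73 -20.66  -1.63] twist deg [  0.12   0.83 105.87] t 10.075
[-0.17920781  0.38029146 -2.53718969] [ 0.3501816   0.03344374 -0.33353732  0.01346528 -1.20192176 -0.242234  ]
```

```bash
python3 -m jog '{"translation":[[0.9,-2.3,0.3],[0.9,-2.3,0.3],[0.9,-2.3,0.3],[0.9,-2.3,0.3],[0.9,-2.3,0.1],[0.9,-2.3,0.1],[0.9,-2.3,0],[0.9,-2.3,0]],"twist":[[0.8,0,-9.3],[0,0,-9.3],[0,0,-9.3],[0,0,-9.3],[0,0,-9.3],[0,0,-9.3],[0,0,-9.3],[0,0,-9.0]],"jaw":[2.5,2.5,2.5,2.5,2.5,2.5,2.5,2.5]}';python3 -m jog '{"translation":[[0,0,0],[0,0,0]],"twist":[[0,0,0],[0,0,0]],"jaw":[2.5,2.5]}';python3 -c "
from h import *
import json
s=r.get_state();a=r.grab_frame('wrist');C=cam('wrist',s);cv2.imwrite('pics/w6.png',a[:,:,::-1])
json.dump({k:np.array(s[k]).tolist() for k in('eef_pos','orientation')},open('w6.json','w'))
print(s['eef_pos'],rot(s['orientation']).as_matrix().round(3));print(proj(C,[[.5439,-.2815,.06],[.5004,-.1756,.06]]))"
```

```text
time: 11.08
eef_pos: [0.5666, -0.2144, 0.4464]
orientation: [0.405, -0.576, 0.404, 0.584]
ft_force: [0.6, 0.9, -2.2]
finger_gap: 0.339
time: 11.32
eef_pos: [0.5671, -0.2152, 0.4442]
orientation: [0.405, -0.574, 0.405, 0.586]
ft_force: [-0.8, -0.1, -2.5]
finger_gap: 0.344
[ 0.56708626 -0.21520038  0.44416442] [[-0.015 -0.939 -0.344]
 [ 0.009 -0.344  0.939]
 [-1.     0.011  0.013]]
[[125.51586846 263.22132998]
 [121.22745993 372.36643014]]
```

View pics/w6.png

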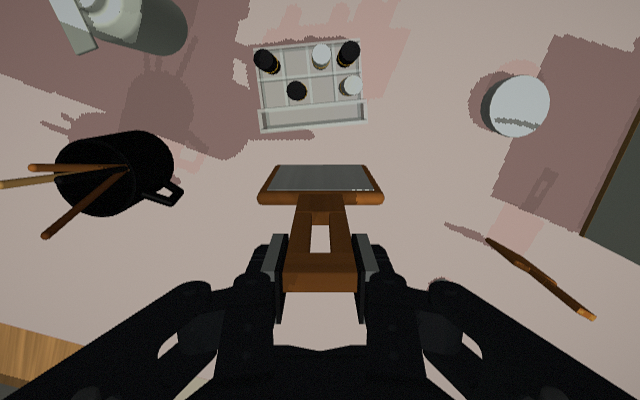

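The trough is clear: the strip at rows 100–133, cols 258–368, with lipsticks on its far side. I'll enlarge it.

```bash
python3 -c "
import cv2
a=cv2.imread('pics/w6.png');cv2.imwrite('pics/w6c.png',cv2.resize(a[85:145,245:385],None,fx=5.7,fy=5.7,interpolation=2))"
```

```text
(no output)
```

View pics/w6c.png

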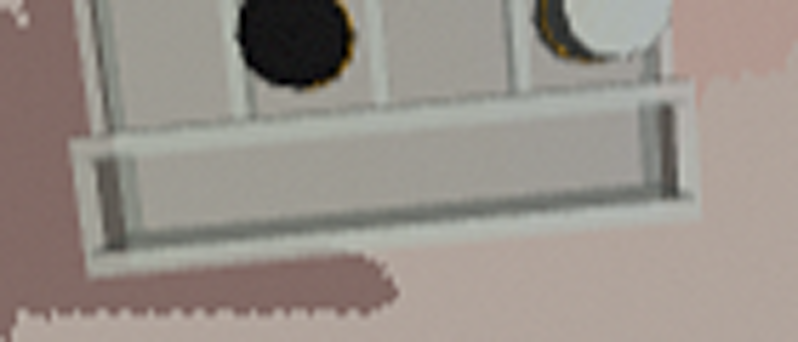

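Run:
```python
from h import *
import json
s=json.load(open("w6.json"));C=cam("wrist",s)
f=lambda x,y:(85+(y+.5)/5.7-.5,245+(x+.5)/5.7-.5)
q=np.array([onz(C,f(*p),.06) for p in((70,143),(691,83),(700,215),(90,275))]);print(q.round(4),np.linalg.norm(np.roll(q,-1,0)-q,axis=1).round(4))
c=q.mean(0);d=(q[1]-q[0])+(q[2]-q[3]);d/=np.linalg.norm(d);n=np.array([d[1],-d[0],0]);print("ctr",c.round(4),"yaw",np.degrees(np.arctan2(n[1],n[0])))
Rt=rot(s["orientation"]).as_matrix();T=np.array(s["eef_pos"])
g=lambda x,y:(120+(y+.5)/4-.5,220+(x+.5)/4-.5)
for p in((400,283),(400,340),(150,340),(655,340),(160,285),(640,285)): print(p,((onplane(C,g(*p),T+Rt[:,0]*.248,Rt[:,0])-T)@Rt*1e3).round(1))
# glass bottom edge
for p in((222,179),(585,179)): print(p,((onplane(C,g(*p),T+Rt[:,0]*.348,Rt[:,0])-T)@Rt*1e3).round(1))
G=R.from_matrix(np.c_[[0,0,-1],-n,d]);todo([c[0],c[1],.40],G)
```

```text
[[ 0.5308 -0.2925  0.06  ]
 [ 0.4821 -0.1905  0.06  ]
 [ 0.5032 -0.1801  0.06  ]
 [ 0.5522 -0.282   0.06  ]] [0.113  0.0236 0.1131 0.0238]
ctr [ 0.5171 -0.2363  0.06  ] yaw 25.57448633200369
(400, 283) [ 2.48e+02  9.10e+00 -2.00e-01]
(400, 340) [ 2.48e+02 -1.10e+00 -2.00e-01]
(150, 340) [248.   -1.2 -43.3]
(655, 340) [248.   -1.1  43.7]
(160, 285) [248.    8.7 -41.1]
(640, 285) [248.    8.8  40.6]
(222, 179) [348.    6.4 -43.4]
(585, 179) [348.    6.5  44.8]
shift cm [-5.   -2.12 -4.42] twist deg [-0.45 -0.85  5.46] t 11.375
```

```bash
python3 -m jog '{"translation":[[-1.6,-0.7,0],[-1.6,-0.7,-0.5],[-1.5,-0.6,-0.6],[0,0,0],[0,0,0]],"twist":[[-0.4,-0.8,2.7],[0,0,2.7],[0,0,0],[0,0,0],[0,0,0]],"jaw":[2.5,2.5,2.5,2.5,2.5]}';python3 -c "
from h import *
y=np.radians(25.57);n=np.array([np.cos(y),np.sin(y),0]);d=np.array([-n[1],n[0],0])
todo([.5203,-.2348,.40],R.from_matrix(np.c_[[0,0,-1],-n,d]))
a=r.grab_frame('wrist');cv2.imwrite('pics/w7.png',cv2.resize(a[100:250,220:420,::-1],None,fx=4,fy=4,interpolation=2))
C=cam('wrist');c=np.array([.5171,-.2363,.06]);print((proj(C,[c+.0125*a*n+.057*b*d for a in(-1,1) for b in(-1,1)])-[100,220])*4)"
```

```text
time: 12.0
eef_pos: [0.5182, -0.2328, 0.4331]
orientation: [0.375, -0.599, 0.374, 0.6]
ft_force: [-0.8, -0.2, -2.8]
finger_gap: 0.343
shift cm [ 0.21 -0.2  -3.31] twist deg [-0.09 -0.04 -0.45] t 12.0
[[203.76101884 166.05149403]
 [207.64593534 605.48666149]
 [297.69687163 169.79951304]
 [301.37074396 600.48673065]]
```

View pics/w7.png

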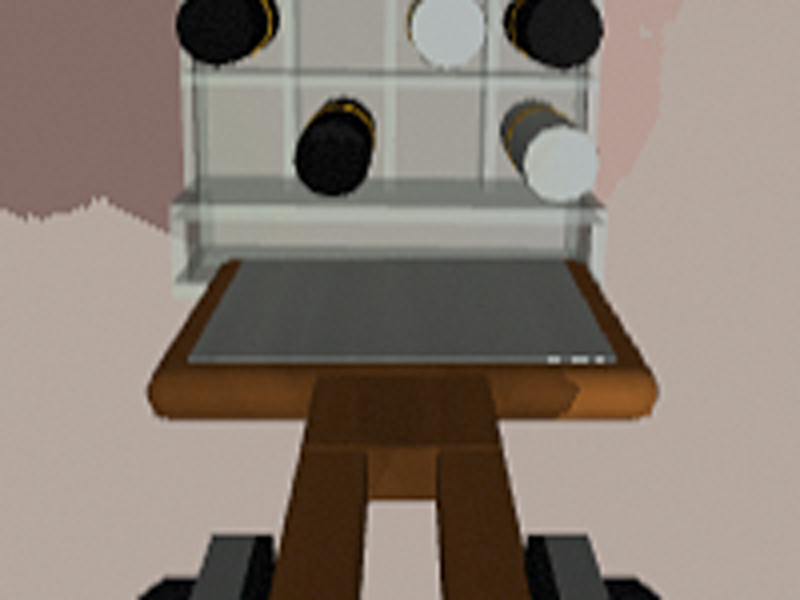

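The rim corners match the prediction to about 1 px, so the trough pose is good. I'll shift 2.5 mm lengthwise, then lower and feel for contact at the rim.

```bash
python3 -m jog '{"translation":[[0.11,-0.24,-0.6],[0,0,-0.8],[0,0,-0.3],[0,0,0]],"twist":[[0,0,-0.4],[0,0,0],[0,0,0],[0,0,0]],"jaw":[2.5,2.5,2.5,2.5]}' 30;python3 -m jog '{"translation":[[0,0,-0.2],[0,0,-0.2],[0,0,0]],"twist":[[0,0,0],[0,0,0],[0,0,0]],"jaw":[2.5,2.5,2.5]}'; python3 -c "
from h import *
y=np.radians(25.57);n=np.array([np.cos(y),np.sin(y),0]);d=np.array([-n[1],n[0],0])
todo([.5194,-.2352,.354],R.from_matrix(np.c_[[0,0,-1],-n,d]))"
```

```text
time: 12.55
eef_pos: [0.5202, -0.235, 0.4141]
orientation: [0.377, -0.597, 0.377, 0.599]
ft_force: [0.3, -0.1, -2.5]
finger_gap: 0.344
time: 12.92
eef_pos: [0.5204, -0.235, 0.41]
orientation: [0.377, -0.598, 0.377, 0.599]
ft_force: [-0.5, -0.2, -1.5]
finger_gap: 0.344
shift cm [-0.1  -0.02 -5.6 ] twist deg [-0.1  -0.1  -0.04] t 12.925
```

```bash
python3 -m jog '{"translation":[[-0.1,-0.02,-0.2],[0,0,-0.2],[0,0,0]],"twist":[[0,0,0],[0,0,0],[0,0,0]],"jaw":[2.5,2.5,2.5]}';python3 -m jog '{"translation":[[0,0,-0.2],[0,0,-0.2],[0,0,0]],"twist":[[0,0,0],[0,0,0],[0,0,0]],"jaw":[2.5,2.5,2.5]}';python3 -m jog '{"translation":[[0,0,-0.3],[0,0,-0.3],[0,0,0]],"twist":[[0,0,0],[0,0,0],[0,0,0]],"jaw":[2.5,2.5,2.5]}'; python3 -c "
from h import *
print(r.get_state()['wrist_torque'])"
```

```text
time: 13.3
eef_pos: [0.5192, -0.2352, 0.4059]
orientation: [0.377, -0.598, 0.376, 0.599]
ft_force: [0.7, -0.1, -2.0]
finger_gap: 0.344
time: 13.68
eef_pos: [0.5193, -0.2352, 0.4016]
orientation: [0.377, -0.598, 0.376, 0.599]
ft_force: [-0.3, 0.6, -2.0]
finger_gap: 0.341
time: 14.05
eef_pos: [0.5193, -0.2352, 0.3951]
orientation: [0.377, -0.598, 0.377, 0.599]
ft_force: [-0.3, -0.5, -1.5]
finger_gap: 0.345
[ 0.02886092  0.04224537 -0.01356335]
```

No contact, and the bottom edge is about 13 mm below the rim. I'll continue down.

```bash
python3 -m jog '{"translation":[[0,0,-0.4],[0,0,-0.4],[0,0,-0.4],[0,0,0]],"twist":[[0,0,0],[0,0,0],[0,0,0],[0,0,0]],"jaw":[2.5,2.5,2.5,2.5]}';python3 -m jog '{"translation":[[0,0,-0.4],[0,0,-0.4],[0,0,-0.4],[0,0,0]],"twist":[[0,0,0],[0,0,0],[0,0,0],[0,0,0]],"jaw":[2.5,2.5,2.5,2.5]}';python3 -m jog '{"translation":[[0,0,-0.3],[0,0,-0.3],[0,0,0]],"twist":[[0,0,0],[0,0,0],[0,0,0]],"jaw":[2.5,2.5,2.5]}'
```

```text
time: 14.55
eef_pos: [0.5192, -0.2352, 0.3821]
orientation: [0.377, -0.598, 0.377, 0.599]
ft_force: [0.2, -0.1, -2.5]
finger_gap: 0.345
time: 15.05
eef_pos: [0.5192, -0.2352, 0.3692]
orientation: [0.377, -0.598, 0.377, 0.599]
ft_force: [0.2, 0.3, -2.1]
finger_gap: 0.342
time: 15.42
eef_pos: [0.5193, -0.2352, 0.363]
orientation: [0.377, -0.598, 0.377, 0.599]
ft_force: [0.0, -0.2, -1.9]
finger_gap: 0.344
```

```bash
python3 -m jog '{"translation":[[0,0,-0.2],[0,0,-0.2],[0,0,0]],"twist":[[0,0,0],[0,0,0],[0,0,0]],"jaw":[2.5,2.5,2.5]}' 20;python3 -m jog '{"translation":[[0,0,-0.15],[0,0,0]],"twist":[[0,0,0],[0,0,0]],"jaw":[2.5,2.5]}';python3 -m jog '{"translation":[[0,0,-0.1],[0,0,0]],"twist":[[0,0,0],[0,0,0]],"jaw":[2.5,2.5]}'
```

```text
time: 15.8
eef_pos: [0.5193, -0.2352, 0.3588]
orientation: [0.377, -0.598, 0.377, 0.599]
ft_force: [0.3, 0.8, -3.1]
finger_gap: 0.341
time: 16.05
eef_pos: [0.5194, -0.2352, 0.3573]
orientation: [0.377, -0.598, 0.376, 0.599]
ft_force: [-0.9, -0.6, -2.4]
finger_gap: 0.344
time: 16.3
eef_pos: [0.5194, -0.2352, 0.3562]
orientation: [0.377, -0.598, 0.376, 0.599]
ft_force: [0.8, -0.2, -2.0]
finger_gap: 0.337
```

```bash
for i in 1 2; do python3 -m jog '{"translation":[[0,0,-0.1],[0,0,0]],"twist":[[0,0,0],[0,0,0]],"jaw":[2.5,2.5]}'|grep -E "eef|force"; done
```

```text
eef_pos: [0.5196, -0.2352, 0.3557]
ft_force: [0.6, 0.4, -2.5]
eef_pos: [0.5198, -0.2352, 0.3557]
ft_force: [-0.2, -0.8, -2.3]
```

```bash
python3 -m jog '{"translation":[[0,0,-0.15],[0,0,0],[0,0,0]],"twist":[[0,0,0],[0,0,0],[0,0,0]],"jaw":[2.5,2.5,2.5]}'|grep -E "eef|force"; python3 -c "
from h import *
s=r.get_state();print(s['qpos'],s['eef_pos'],s['ft_force'],s['wrist_torque'])"
```

```text
eef_pos: [0.5202, -0.2352, 0.3556]
ft_force: [-0.6, 0.9, 0.1]
[-8.22358716e-02  2.25311300e-01 -2.92908661e-01 -5.55588067e-04
 -1.04924700e+00 -1.04026478e+00] [ 0.52018203 -0.23522804  0.35556576] [-0.58930939  0.9383176   0.05328437] [0.21374953 0.09748499 0.01273377]
```

Contact with the floor: the weight has come off the wrist (fz −2.4 → 0) at a bottom height of about 7 mm. I'll release.

```bash
python3 -m jog '{"translation":[[0,0,0],[0,0,0],[0,0,0],[0,0,0],[0,0,0],[0,0,0],[0,0,0]],"twist":[[0,0,0],[0,0,0],[0,0,0],[0,0,0],[0,0,0],[0,0,0],[0,0,0]],"jaw":[3.1,3.3,3.6,4.2,5,5.5,5.5]}';python3 -m jog '{"translation":[[0,0,0.5],[0,0,1],[0,0,2],[0,0,3],[0,0,4],[0,0,4],[0,0,0],[0,0,0]],"twist":[[0,0,0],[0,0,0],[0,0,0],[0,0,0],[0,0,0],[0,0,0],[0,0,0],[0,0,0]],"jaw":[5.5,5.5,5.5,5.5,5.5,5.5,5.5,5.5]}'; python3 -c "
from h import *
S=r.grab_frame('scene');T=r.grab_frame('top');W=r.grab_frame('wrist')
c=lambda a,r0,c0,h=100,w=133:cv2.resize(a[r0:r0+h,c0:c0+w,::-1],(400,300),interpolation=2)
o=np.vstack([np.hstack([c(S,130,180),c(T,185,310)]),np.hstack([c(S,0,0,400,640),c(W,0,0,400,640)])])
cv2.imwrite('pics/end.png',np.clip(o*1.3,0,255).astype(np.uint8))
C=cam('scene');d=np.array([-.432,.902,0]);p=np.array([.5171,-.2363,0])
print(proj(C,[p+[0,0,.211],p+.045*d+[0,0,.106],p-.045*d+[0,0,.106]]))
for m in r.masks_of('scene','handmirror'): print(m['score'],m['position'])"
```

```text
time: 18.05
eef_pos: [0.5203, -0.2355, 0.3553]
orientation: [-0.377, 0.6, -0.376, -0.598]
ft_force: [0.5, -0.0, 0.4]
finger_gap: 0.64
time: 19.05
eef_pos: [0.5191, -0.2355, 0.5097]
orientation: [-0.377, 0.601, -0.376, -0.596]
ft_force: [-0.2, 0.6, -0.3]
finger_gap: 0.647
[[165.43063061 241.69321901]
 [185.02545054 264.10326479]
 [200.38220626 230.5759313 ]]
0.85 [223.4, 377.3]
0.65 [193.3, 249.0]
```

View pics/end.png

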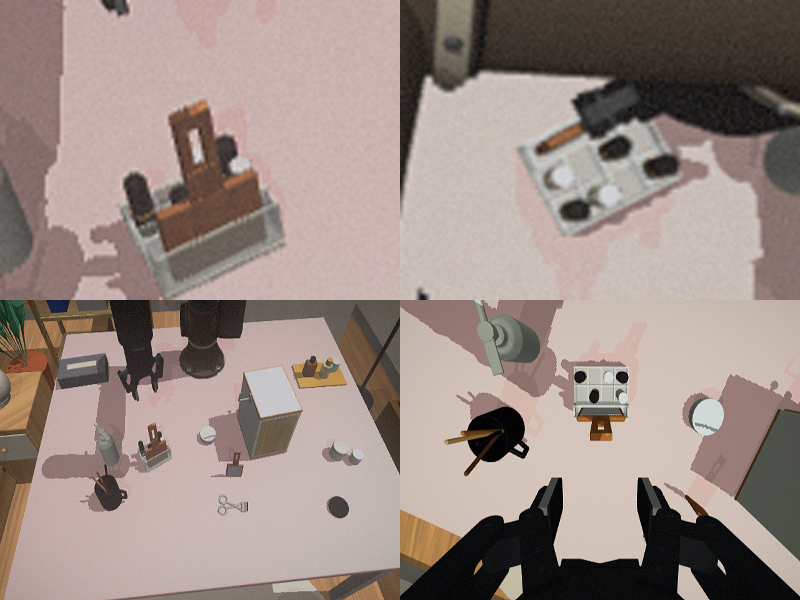

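The mirror stands handle up in the trough with its head between the walls. Its handle top is at about (163,243) in the scene picture, against (165,242) predicted. The gripper is clear of it, and the other things look unmoved.

```bash
python3 -c "
from cell import r
print(r.finish_job(), r.get_state()['time'])"
```

```text
the job is handed in; nothing more can be done
the job is handed in; nothing more can be done
```

The larger hand mirror is off the hook and standing handle up in the acrylic trough. The gripper has let go and moved clear, and I handed the job in at about 19 s of the 72 s allowed.

- **Taking it off the hook:** I gripped the handle by its edges. The hook's leg leaned about 0.185 rad to chest +x, so I rolled the mirror to match. I then lifted it 42 mm along the leg and slid it out along chest −y. After each move the reading differed from the mirror's weight (about 2 N) by only 1–2 N, against the tape's 12 N. These are readings after each move, not a continuous record.
- **Placing it:** I lowered it in steps of 2–4 mm, and less near the floor. There was no sign of touching the rim. At the floor the weight came off the wrist with no push left, and I released it there.
- **Last checks:** The final picture shows the head between the trough walls, within about 2 pixels of where it should be in the scene camera. The gripper is clear and the wrist force is near zero. The other things look unmoved, judged by eye only.

**What disagreed:**
- The top camera put the trough 7 mm and about 3° away from the wrist camera; I used the wrist camera, and the mirror went in without touching.
- I read the mirror's bottom as about 1.6 mm above the expected floor height at contact. That is within the 2 mm calibration error.
- While the tool was tilted at the hook, the wrist showed a steady torque of about 0.8 N m with almost no force. I took this for the gripper's own weight and did not check it separately.

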